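# Lock the hold-down strap with the bent pin

### The arm

A 6-joint arm with a two-finger parallel gripper is mounted at the origin on a cart in front of the work surface, level with it; the furniture and walls round the work are solid. World frame = base frame: x ahead of the robot, y to its left, z up, the work surface at z = 0. Lengths are in m, angles in rad, forces in N, time in s.
With the tool pointing down it reaches from about 0.35 to 0.975 m from the base axis. Payload 4.9 kg.
Tool frame: the origin (TCP) lies midway between the tips of the shut fingers; the grasp point (between the pads) lies 19 mm behind it; z points along the fingers, y is the line along which they close (so a half turn about z gives the same grasp; the last joint's range is limited). The gripper opens to 85 mm and grips with 20 to 120 N. Pads are 22 mm wide; open, the fingers measure 114 mm over their backs; the gripper's body (76 mm by 85 mm) begins 54 mm behind the grasp point. The pads swing forward as they close: fully open they stand 13 mm farther back than shut.
Start: joints at [-1.335, 0.053, 1.613, -0, 1.476, -0.119], TCP at [0.217, -0.586, 0.231] pointing down, gripper open.
Joint ranges: [-3.01, 3.01], [-1.01, 2.22], [0.06, 2.58], [-1.02, 4.17], [0.09, 2.62], [-3.14, 3.14]. Speed limits (rad/s): [2.57, 2.57, 3.14, 3.14, 3.14, 3.14].

### API

Orientations are given as a rotation vector (axis times angle).
In Python, from station import ctrl gives the robot as it stands.
- The arm moves only by the tool step_arm, never from a script. Its argument "targets" is a list of rows, each an object with "travel": the shift along the world's x, y, z as a fraction of full scale, a list of three; "angular": the turn, a rotation vector about the world's x, y, z as a fraction of full scale, a list of three; "gripper": the opening, from 0 (shut) to 1 (fully open). In form: [{"travel": [x, y, z], "angular": [rx, ry, rz], "gripper": gripper}, ...]. A call has 1 to 10 rows; each row is the pose to reach, as a shift and turn from the pose commanded when the call began; what a row does not reach only later rows make up. Full scale, the value 1, is 0.6 m for a shift and pi/4 rad for a turn. A row lasts 1/10 s, in which the tool goes at most 50 mm and 8.59 degrees, less where a joint would pass 70% of its speed; a pose out of reach is approached as far as the arm can. A call with a number of a shift or a turn outside -1 to 1 is refused whole. A call with a gripper value outside its range is refused whole. The fingers move at their own pace and stop on an object; "squeeze" is the grip in N (left out, the last holds). Time passes only in rows, so rows that repeat a pose let the fingers close. It gives the time, the measured TCP pose, the force, the opening and the grip force at its end, in the units of the state.
- ctrl.get_obs(): the state, without advancing time (a new reading comes with each control period).
- ctrl.get_image(name): name is "side" or "top" or "wrist"; returns a dict with "img" (480x640x3 uint8, red, green, blue), "fx", "fy", "cx", "cy" (pixels), "rvec" (rotation vector, rad) and "tvec" (3), from world to camera coordinates, as OpenCV has them. Camera axes: x right, y down, z forward; pixel columns grow to the right and rows downward; lengths in m; the calibration is good to about 2 mm. A picture is of the moment at which its call begins. There is no depth.
- ctrl.finish_job(): hands the job in; it is judged then, once.
The state is a dict: "t": time; "q": joint angles; "dq": joint speeds; "effort": joint torques, N m; "tool_pos": TCP position; "tool_rot": TCP orientation; "contact_force": force on the tool from outside, world axes, zero at the start; "wrist_torque": the same for the moment, N m; "opening": finger opening in m; "grip_force": force on a finger pad.
Only numpy, scipy, OpenCV 4.12 (cv2) and the standard library are available. Lean on these libraries where they do the work, as an engineer would, in place of code of your own. Each camera call takes 0.05 s, during which the arm holds its last target. There are 200 camera calls.

### The job

Lock the hold-down strap over the objective case: take the bent locking pin out of its parking block by its black grip tab, thread its curved shank down through the eye at the free end of the strap, turning it so that it follows its own arc, until its flange sits flat on the eye, then let go. Leave the bottle, the marker and the petri dish where they are.

Things in the scene. Friction and masses are not known exactly. Their poses are not given: they have to be found in the camera images.
- pin: Bent steel locking pin, 80 g, flat in its own y-z plane; upright when parked and when seated. Origin: centre of the underside of its flange (plate 16 x 24 x 4 mm, above the origin). The 7 mm round shank goes 6 mm straight down, then bends to the pin's -y in a 70 degree arc of radius 45 mm centred at (0, -45, -6) mm. A 9 mm neck rises from the flange to the grip tab.
- pin_tip (a point): Centre of the shank's round end, at (0, -29.6, -48.3) mm in the pin's frame; axes as the pin's. The tip reaches 3.5 mm farther.
- pin_grip (a point): Centre of the flat black grip tab, at (0, 16.1, 34.4) mm in the pin's frame, axes as the pin's. The tab is 10 mm thick (along x, the faces to pinch), 28 mm wide, 36 mm long; it and the neck lean 25 degrees from the pin's +z towards its +y.
- stand: Fixed stand: base 70 x 175 x 8 mm, two posts, an 18 mm wide steel strap (top at 80 mm) over a round objective case. Origin: on the table below the eye. The strap runs from the eye to the stand's +y (case 58 mm, hinge post 108 mm away, 82 mm high at most). A post carries the eye from its +y side; on the -y side there is only the base plate (to 50 mm).
- eye (a point): Centre of the eye's top face, 81 mm above the table; z is its upright axis, axes as the stand's. The eye: a round hole 13 mm wide, 12 mm deep through two stacked lugs 28 mm across at the strap's free end, open above and below. The pin enters from above; below, the room is free towards the stand's -y, so the shank must curve that way.
- block: Fixed grey parking block, 34 x 62 x 66 mm on a 50 x 85 mm foot. Origin: on the table below the parked pin's origin; axes parallel to the parked pin's. Slot in its top 9 mm wide, 58 mm deep, from 7 mm on the +y side to 39 mm on the -y side of the origin. The pin's flange rests on the top; lifted straight up 55 mm the pin comes free.
- oil_bottle: Brown dropper bottle with black cap, 27 x 27 x 62 mm, bystander; origin at the centre of its underside.
- marker: White marker pen with black cap lying down, 135 mm long along its y, 17 mm thick, bystander; origin at the centre of its underside.
- petri_dish: Closed petri dish 62 mm wide, 13 mm high, bystander; origin at the centre of its underside.
- microscope: Fixed microscope at the left of the table, about 0.45 m deep (x), 0.3 m wide (y) and over 0.5 m high; origin on the table near its middle. An obstacle: its front reaches about 0.2 m nearer to the robot than its origin, and an arm that starts on its left has to draw in before it swings past it.
Mind the look-alikes: they are no part of the job. There is more than one size of the pin; the one meant has the size given above.

How it is judged:
By the outcome, as a careful person would: the job done as asked, in the order asked, and still so for the second after the job is handed in, with the robot touching nothing.
It also fails if it takes over 48 s, if anything falls off the work surface, if the arm or the gripper's body presses on something with over 40 N, if the wrist force passes 120 N, or if a joint passes its speed limit or range.

## Working session

There is one attempt and no reset: what is moved stays moved. The work goes in short steps, Python scripts to look and compute and a tool call to move; the robot and the scene stay as the last step left them, time stands still between calls to the robot, and variables do not carry over. Pictures are saved under pics/ and viewed, at most 10 in all, crops included, and the job is handed in when it is done.

Besides the shell and the picture viewer there is one more tool, called after "Emit:" as a command line: name --argument value ..., lists and objects as JSON in quotes. step_arm: Moves the arm, as the interface text tells. Its arguments: {"type":"object","properties":{"targets":{"type":"array"},"squeeze":{"type":"number"}},"required":["targets"]}

```bash
mkdir -p pics
cat > h.py <<'E'
import numpy as np, cv2
from scipy.spatial.transform import Rotation as R
from station import ctrl
def grab(n):
    d=ctrl.get_image(n); cv2.imwrite(f'pics/{n}_raw.png',d['img'][:,:,::-1]); np.savez(f'pics/{n}.npz',**d); return d
def load(n): return dict(np.load(f'pics/{n}.npz'))
def ray(d,uv):
    M=R.from_rotvec(d['rvec']).as_matrix(); c=-M.T@d['tvec']
    v=M.T@np.array([(uv[0]-d['cx'])/d['fx'],(uv[1]-d['cy'])/d['fy'],1]); return c,v/np.linalg.norm(v)
def onz(d,uv,z):
    c,v=ray(d,uv); return c+v*(z-c[2])/v[2]
def proj(d,P):
    M=R.from_rotvec(d['rvec']).as_matrix(); p=M@np.array(P)+d['tvec']; return np.array([d['fx']*p[0]/p[2]+d['cx'],d['fy']*p[1]/p[2]+d['cy']])
def tri(d1,u1,d2,u2):
    c1,v1=ray(d1,u1);c2,v2=ray(d2,u2)
    t=np.linalg.lstsq(np.c_[v1,-v2],c2-c1,rcond=None)[0]
    a=c1+t[0]*v1;b=c2+t[1]*v2; return (a+b)/2,np.linalg.norm(a-b)
E
python3 - <<'E'
from h import *
for n in('top','side','wrist'):
    d=grab(n);M=R.from_rotvec(d['rvec']).as_matrix();print(n,d['fx'],-M.T@d['tvec'],M[2])
print(ctrl.get_obs())
E
```

```text
top 581.6340631752937 [ 0.34339025 -0.05058228  1.51510723] [ 0.1111572  -0.00438922 -0.99379314]
side 514.1344712805682 [ 0.35008088 -0.98693398  0.69990648] [ 0.14675177  0.83159373 -0.5356452 ]
wrist 385.88572267387354 [ 0.29050032 -0.55946443  0.37433691] [-0.28709107 -0.10496831 -0.95213464]
{'t': 0.15, 'q': array([-1.33500384e+00,  5.32073860e-02,  1.61397790e+00,  1.41306186e-05,
        1.47602598e+00, -1.18981820e-01]), 'dq': array([ 0.00056398, -0.0003934 , -0.00424001, -0.00161549, -0.00128827,
        0.00090595]), 'effort': array([ 6.98095319e-04, -3.94242096e+01, -3.70721698e+01,  9.10444157e-06,
        4.74886241e-03,  1.81954317e-05]), 'tool_pos': array([ 0.21701058, -0.58559028,  0.23034452]), 'tool_rot': array([-3.09070420e+00, -5.54072844e-01,  1.26289038e-04]), 'contact_force': array([ 0.0748986 ,  0.31256577, -0.52690551]), 'wrist_torque': array([ 0.00607746,  0.01305846, -0.03752236]), 'grip_force': 0.0, 'opening': 0.08527625355394552}
```

View pics/top_raw.png

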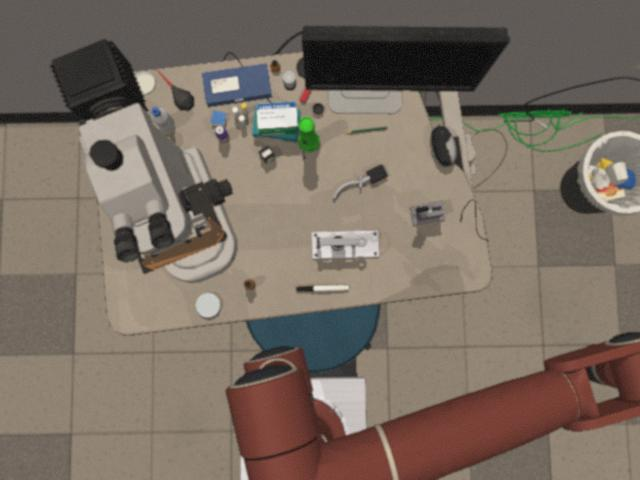

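View pics/side_raw.png

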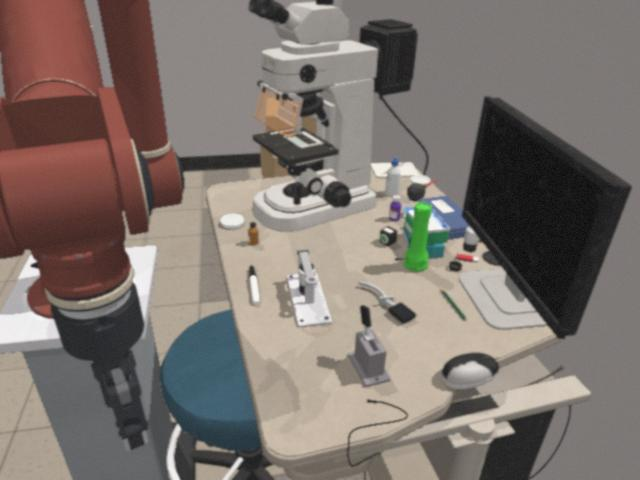

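Top view: the stand is at (345,245), the parking block with its pin at (428,212), and a large look-alike pin lies at (360,183). In the side view the block is at (370,350) and the stand at (308,290). I'll zoom in on both.

Run:
```python
from h import *
t=cv2.imread('pics/top_raw.png');s=cv2.imread('pics/side_raw.png')
a=cv2.resize(t[195:270,300:460],(800,375),interpolation=cv2.INTER_CUBIC)
cv2.imwrite('pics/ct.png',a)
b=cv2.resize(s[240:390,270:430],(640,600),interpolation=cv2.INTER_CUBIC)
cv2.imwrite('pics/cs.png',b)
```

```text
(no output)
```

View pics/ct.png

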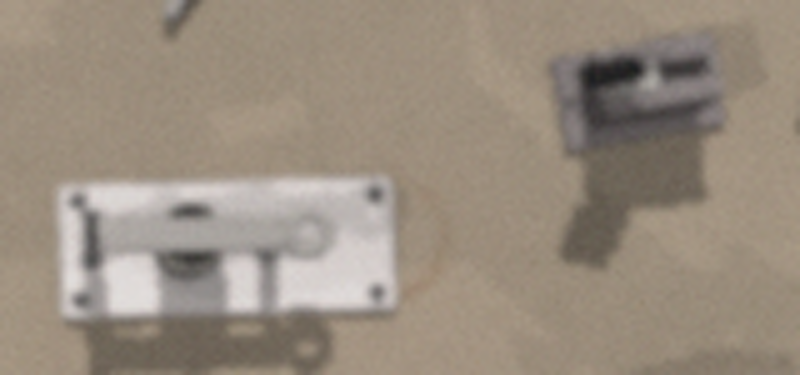

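View pics/cs.png

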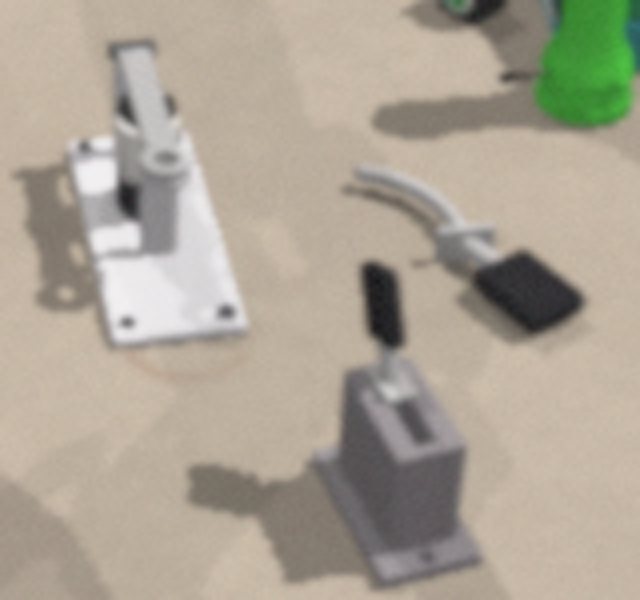

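In the top crop (5x, offset 300,195), the eye ring is at about (312,235) and the strap runs left, which is world +y. The block's tab is at about (612,72) with the slot to its right, so both have their +y roughly along world +y.

Run:
```python
from h import *
t=load('top');s=load('side')
T=lambda x,y:(300+(x+.5)/5-.5,195+(y+.5)/5-.5)
S=lambda x,y:(270+(x+.5)/4-.5,240+(y+.5)/4-.5)
print('eye z81',onz(t,T(312,235),.081),onz(s,S(163,157),.081))
for c in [(60,187),(390,180),(397,308),(63,318)]: print('base',onz(t,T(*c),.008))
for c in [(68,150),(185,132),(245,328),(112,347)]: print('baseS',onz(s,S(*c),.008))
for c in [(555,60),(575,150),(722,125)]: print('foot',onz(t,T(*c),.006))
for c in [(345,378),(398,362),(465,447),(405,460)]: print('btopS',onz(s,S(*c),.066))
print('tabtop',tri(t,T(588,74),s,S(376,266)),'tabcen',tri(t,T(612,72),s,S(383,305)))
```

```text
eye z81 [ 0.49136882 -0.15547213  0.081     ] [ 0.49274435 -0.15039116  0.081     ]
base [ 0.52632678 -0.02989713  0.008     ]
base [ 0.52707887 -0.20226881  0.008     ]
base [ 0.46001536 -0.20403705  0.008     ]
base [ 0.45777791 -0.03040773  0.008     ]
baseS [ 0.45693645 -0.03687636  0.008     ]
baseS [ 0.52615617 -0.02940435  0.008     ]
baseS [ 0.5270381  -0.20361673  0.008     ]
baseS [ 0.45804301 -0.20760357  0.008     ]
foot [ 0.58935888 -0.29095254  0.006     ]
foot [ 0.54149853 -0.29979585  0.006     ]
foot [ 0.55340402 -0.37733831  0.006     ]
btopS [ 0.5503427  -0.30986546  0.066     ]
btopS [ 0.57689234 -0.30310092  0.066     ]
btopS [ 0.59167713 -0.36090693  0.066     ]
btopS [ 0.5637486  -0.36456382  0.066     ]
tabtop (array([ 0.56574358, -0.28997591,  0.11290732]), np.float64(0.0019869580520237994)) tabcen (array([ 0.56731109, -0.30358382,  0.10148543]), np.float64(7.420071517060881e-05))
```

Emit:
step_arm --targets '[{"travel": [0.5,0.4,0.12],"angular": [0,0,1],"gripper": 1},{"travel": [0.5,0.4,0.12],"angular": [0,0,1],"gripper": 1},{"travel": [0.5,0.4,0.12],"angular": [0,0,1],"gripper": 1},{"travel": [0.5,0.4,0.12],"angular": [0,0,1],"gripper": 1},{"travel": [0.5,0.4,0.12],"angular": [0,0,1],"gripper": 1},{"travel": [0.5,0.4,0.12],"angular": [0,0,1],"gripper": 1},{"travel": [0.5,0.4,0.12],"angular": [0,0,1],"gripper": 1},{"travel": [0.5,0.4,0.12],"angular": [0,0,1],"gripper": 1}]'

```text
t: 0.95
tool_pos: [0.5188, -0.344, 0.3036]
tool_rot: [2.644, 1.697, 0.0]
contact_force: [-0.7, -0.6, -0.3]
opening: 0.0853
grip_force: 0.0
```

Emit:
step_arm --targets '[{"travel": [0.08,0.07,0],"angular": [0,0,0.8],"gripper": 0.5},{"travel": [0.08,0.07,0],"angular": [0,0,0.8],"gripper": 0.5},{"travel": [0.08,0.07,0],"angular": [0,0,0.8],"gripper": 0.5},{"travel": [0.08,0.07,0],"angular": [0,0,0.8],"gripper": 0.5},{"travel": [0.08,0.07,0],"angular": [0,0,0.8],"gripper": 0.5},{"travel": [0.08,0.07,0],"angular": [0,0,0.8],"gripper": 0.5},{"travel": [0.08,0.07,0],"angular": [0,0,0.8],"gripper": 0.5}]'

```text
t: 1.65
tool_pos: [0.5649, -0.3042, 0.3031]
tool_rot: [-1.994, -2.427, 0.0]
contact_force: [0.6, -0.8, 0.5]
opening: 0.0429
grip_force: 0.0
```

Run:
```python
from h import *
o=ctrl.get_obs();print(o['t'],o['q'],o['tool_pos'],R.from_rotvec(o['tool_rot']).as_matrix(),o['opening'])
grab('wrist')
```

```text
1.65 [-6.09878916e-01  5.95280682e-02  1.48720620e+00  1.72403311e-05
  1.59508934e+00 -8.05194165e-01] [ 0.56493198 -0.30421492  0.30314648] [[-1.94076193e-01  9.80986442e-01 -1.79439877e-04]
 [ 9.80986442e-01  1.94076220e-01  1.46407414e-04]
 [ 1.78448701e-04 -1.47613893e-04 -9.99999973e-01]] 0.04289451261021274
```

View pics/wrist_raw.png

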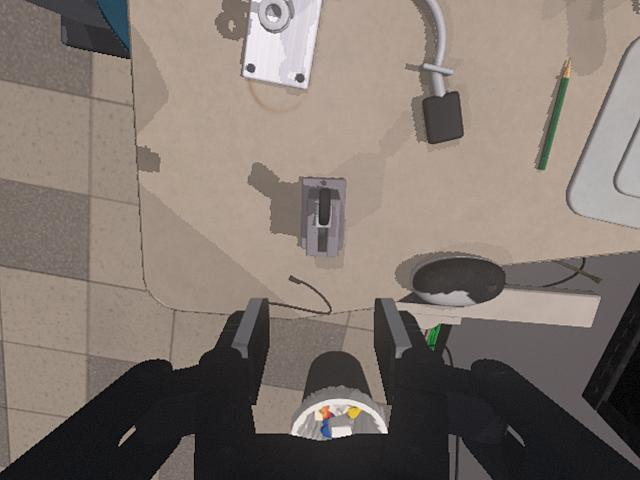

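The wrist view shows the block at (323,215) with the black tab at (324,205), nearly aligned with the tool. The eye ring is at (274,12).

Run:
```python
from h import *
d=load('wrist');im=d['img'];g=im.max(2).astype(int)
roi=np.zeros(g.shape,bool);roi[170:265,292:352]=1
m=((g<55)&roi).astype('u1')
n,l,st,c=cv2.connectedComponentsWithStats(m)
for i in range(1,n):
    if st[i,4]>20: print('black',st[i],c[i],cv2.minAreaRect(np.argwhere(l==i)[:,::-1].astype('f4')))
hsv=cv2.cvtColor(im,cv2.COLOR_RGB2HSV)
ex=im.astype(int);mm=(((ex[:,:,0]-ex[:,:,2])<14)&roi).astype('u1')
mm=cv2.morphologyEx(mm,cv2.MORPH_OPEN,np.ones((3,3)))
cs,_=cv2.findContours(mm,cv2.RETR_EXTERNAL,2);k=max(cs,key=cv2.contourArea)
print(cv2.minAreaRect(k),cv2.boundingRect(k))
big=cv2.resize(im[165:265,275:375],(600,600),interpolation=cv2.INTER_CUBIC)[:,:,::-1]
top=cv2.resize(im[0:60,230:330],(600,360),interpolation=cv2.INTER_CUBIC)[:,:,::-1]
o=np.vstack([cv2.resize(big,(400,400)),cv2.resize(top,(400,200))[:200]]);
o=np.hstack([cv2.resize(big,(500,500)),np.vstack([cv2.resize(top,(300,180)),np.zeros((320,300,3),'u1')])])
cv2.imwrite('pics/c3.png',o)
```

```text
black [319 210  10  15  45] [322.44444444 219.95555556] ((323.5, 217.0), (14.0, 9.0), 90.0)
((322.5362854003906, 216.72959899902344), (43.2109375, 78.82496643066406), 1.6365771293640137) (301, 177, 45, 80)
```

View pics/c3.png

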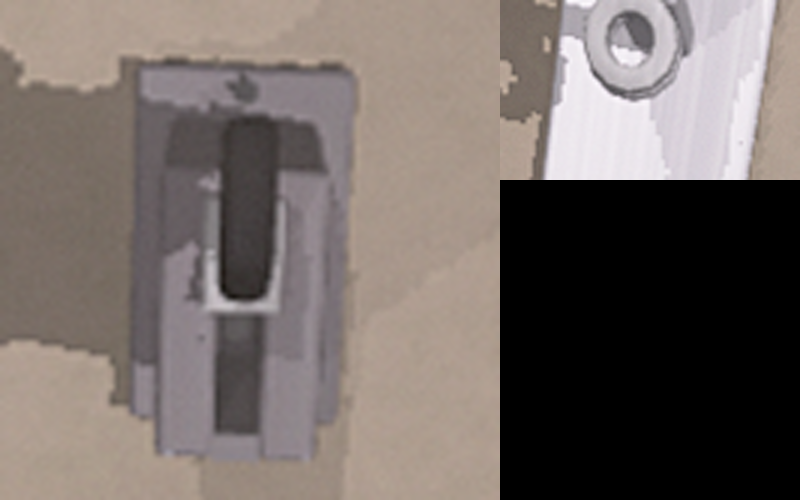

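The zoom (5x, offset 275,165) shows the tab at x 221–278, y 118–300. The block's top face has its near edge at y≈455, and the slot ends at (238,435).

Run:
```python
from h import *
d=load('wrist')
W=lambda x,y:(275+(x+.5)/5-.5,165+(y+.5)/5-.5)
E_=lambda x,y:(230+(x+.5)/3-.5,(y+.5)/3-.5)
def edge(n,a,b,z):
    A=onz(d,W(*a),z);B=onz(d,W(*b),z);v=B-A
    if abs(v[0])>abs(v[1]): print(n,A[:2],B[:2],'len',np.linalg.norm(v),'yaw',np.degrees(np.arctan2(v[1],v[0])))
    else:print(n,A[:2],B[:2],'len',np.linalg.norm(v),'yaw',np.degrees(np.arctan2(-v[0],v[1])))
edge('topL',(155,452),(162,172),.066);edge('topR',(315,455),(328,172),.066);edge('near',(155,452),(315,455),.066)
edge('far',(162,172),(328,172),.066)
edge('slotL',(215,433),(213,318),.066);edge('slotR',(262,433),(266,318),.066)
for z in(.006,.008,.010):edge('footL',(132,415),(140,65),z);edge('footR',(338,425),(355,72),z);edge('footfar',(140,65),(355,72),z)
print('slotend',onz(d,W(238.5,435),.066))
print('flange near edge y-8?',onz(d,W(204,310),.070),onz(d,W(278,310),.070))
print('tabtop corner z110.8',onz(d,W(250,118),.1108),'tab axis pts L/R',onz(d,W(221,130),.112),onz(d,W(278,130),.112))
print('tab bottom, z122.6',onz(d,W(246,300),.1226),' z90',onz(d,W(246,300),.090))
print('eye outer',onz(d,E_(630,46) if 0 else E_(134,46),.081),'hole',onz(d,E_(131,34),.081))
```

```text
topL [ 0.56038032 -0.36701003] [ 0.55090794 -0.30803684] len 0.059729088914101156 yaw 9.125018832802104
topR [ 0.59348479 -0.36114263] [ 0.58357037 -0.30157758] len 0.060384525715755206 yaw 9.450075862036512
near [ 0.56038032 -0.36701003] [ 0.59348479 -0.36114263] len 0.03362041075549526 yaw 10.050674449100999
far [ 0.55090794 -0.30803684] [ 0.58357037 -0.30157758] len 0.03329499020713054 yaw 11.186363686237906
slotL [ 0.57193514 -0.3604139 ] [ 0.56675005 -0.33593008] len 0.0250268346616746 yaw 11.957194737409472
slotR [ 0.581588   -0.35850396] [ 0.57742912 -0.3338176 ] len 0.025034231919288927 yaw 9.562769928104188
footL [ 0.55485122 -0.38056589] [ 0.5416086  -0.29718275] len 0.08442816898566793 yaw 9.024147412049894
footR [ 0.60420712 -0.37340594] [ 0.59008088 -0.28922543] len 0.08535754057249129 yaw 9.525991176139017
footfar [ 0.5416086  -0.29718275] [ 0.59008088 -0.28922543] len 0.049121081801251576 yaw 9.322652407294674
footL [ 0.55482879 -0.37987601] [ 0.54164619 -0.29687077] len 0.0840455269022631 yaw 9.024147412049816
footR [ 0.60396101 -0.37274851] [ 0.58989878 -0.28894952] 
[... 251 characters left out ...]
9812
footR [ 0.60371489 -0.37209108] [ 0.58971669 -0.28867361] len 0.08458383228173079 yaw 9.52599117613898
footfar [ 0.54168378 -0.2965588 ] [ 0.58971669 -0.28867361] len 0.04867583246550629 yaw 9.322652407294692
slotend [ 0.57684803 -0.35989418  0.066     ]
flange near edge y-8? [ 0.56445924 -0.33349922  0.07      ] [ 0.57919379 -0.33058455  0.07      ]
tabtop corner z110.8 [ 0.56418063 -0.28622149  0.1108    ] tab axis pts L/R [ 0.55956139 -0.28907478  0.112     ] [ 0.56935757 -0.28713766  0.112     ]
tab bottom, z122.6 [ 0.56927227 -0.31564071  0.1226    ]  z90 [ 0.57121701 -0.32440526  0.09      ]
eye outer [ 0.49531059 -0.15611295  0.081     ] hole [ 0.49402336 -0.15335007  0.081     ]
```

```bash
cat >> h.py <<'E'
def pose(yaw,th):  # tool matrix: body leans th deg to +y of frame yaw; tool y along frame x
    f=R.from_euler('z',yaw,degrees=True)*R.from_euler('x',-th,degrees=True)
    return f*R.from_matrix(np.array([[0,1,0],[1,0,0],[0,0,-1.]]))
def delta(p,Rt,ref=None):
    o=ctrl.get_obs(); p0,r0=ref if ref else (o['tool_pos'],R.from_rotvec(o['tool_rot']))
    return np.round((p-p0)/.6,4),np.round((Rt*r0.inv()).as_rotvec()/(np.pi/4),4)
PIN0=np.array([.5702,-.3211,.066]);YB=9.5
E
python3 - <<'E'
from h import *
f=R.from_euler('z',YB,degrees=True);Rt=pose(YB,25);a=Rt.apply([0,0,1])
g=PIN0+f.apply([0,.0161,.0344])+.018*a
print(g,a)
pre=g-.07*a
print(delta(pre,Rt)); print('then',delta(g,Rt,(pre,Rt)))
E
```

```text
[ 0.56879827 -0.3127236   0.08408646] [ 0.06975213 -0.41682231 -0.90630779]
(array([-0.0017,  0.0345, -0.2594]), array([-0.5467, -0.1001, -0.0374]))
then (array([ 0.0081, -0.0486, -0.1057]), array([0., 0., 0.]))
```

Emit:
step_arm --targets '[{"travel": [-0.002,0.035,-0.13],"angular": [-0.547,-0.1,-0.037],"gripper": 0.5},{"travel": [-0.002,0.035,-0.13],"angular": [-0.547,-0.1,-0.037],"gripper": 0.5},{"travel": [-0.002,0.035,-0.2],"angular": [-0.547,-0.1,-0.037],"gripper": 0.5},{"travel": [-0.002,0.035,-0.259],"angular": [-0.547,-0.1,-0.037],"gripper": 0.5},{"travel": [-0.002,0.035,-0.259],"angular": [-0.547,-0.1,-0.037],"gripper": 0.5},{"travel": [-0.002,0.035,-0.259],"angular": [-0.547,-0.1,-0.037],"gripper": 0.5}]'

```text
t: 2.3
tool_pos: [0.5641, -0.2835, 0.1485]
tool_rot: [1.795, 2.124, -0.399]
contact_force: [0.0, -0.7, 1.6]
opening: 0.0426
grip_force: 0.0
```

Run:
```python
from h import *
o=ctrl.get_obs();print(o['t'],o['q'],o['tool_pos'])
grab('wrist')
f=R.from_euler('z',YB,degrees=True);Rt=pose(YB,25);a=Rt.apply([0,0,1])
print(delta(PIN0+f.apply([0,.0161,.0344])+.018*a,Rt))
d=load('wrist');print([proj(d,PIN0+f.apply(p)) for p in ([0,.0161,.0344],[0,.0237,.0507],[0,.0085,.0181])])
```

```text
2.3 [-0.42796512  0.01402882  1.84041933 -0.41155164  1.06927029 -0.43501494] [ 0.56407866 -0.28351318  0.14854726]
(array([ 0.0058, -0.0473, -0.1112]), array([ 0.003 ,  0.0035, -0.0015]))
[array([321.10088952, 263.81930273]), array([321.07318656, 276.85452073]), array([321.12442547, 252.74481257])]
```

View pics/wrist_raw.png

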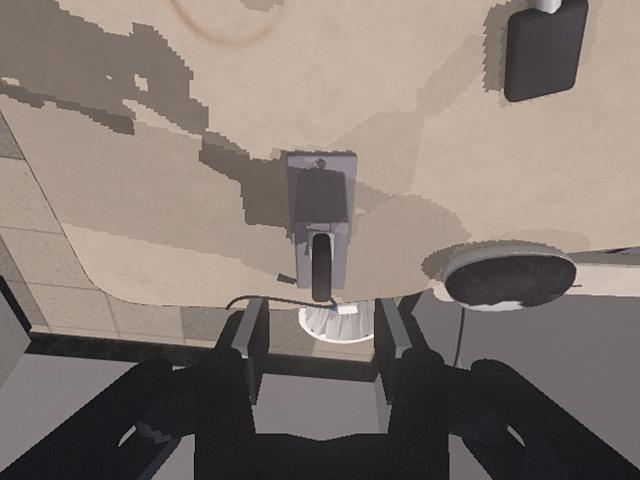

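The tab appears at (321,267), where I predicted (321,264), so the alignment holds. Descending and gripping.

Emit:
step_arm --targets '[{"travel": [0.003,-0.024,-0.056],"angular": [0.003,0.003,0],"gripper": 0.5},{"travel": [0.006,-0.047,-0.111],"angular": [0.003,0.003,0],"gripper": 0.5},{"travel": [0.006,-0.047,-0.111],"angular": [0.003,0.003,0],"gripper": 0.5},{"travel": [0.006,-0.047,-0.111],"angular": [0.003,0.003,0],"gripper": 0.5},{"travel": [0.006,-0.047,-0.111],"angular": [0.003,0.003,0],"gripper": 0.5}]'

```text
t: 2.85
tool_pos: [0.5696, -0.3124, 0.0853]
tool_rot: [1.794, 2.123, -0.397]
contact_force: [0.7, -0.1, 0.3]
opening: 0.0429
grip_force: 0.0
```

Emit:
step_arm --targets '[{"travel": [0,0,0],"angular": [0,0,0],"gripper": 0},{"travel": [0,0,0],"angular": [0,0,0],"gripper": 0},{"travel": [0,0,0],"angular": [0,0,0],"gripper": 0},{"travel": [0,0,0],"angular": [0,0,0],"gripper": 0},{"travel": [0,0,0],"angular": [0,0,0],"gripper": 0},{"travel": [0,0,0],"angular": [0,0,0],"gripper": 0}]' --squeeze 70

```text
t: 3.45
tool_pos: [0.5686, -0.3114, 0.0832]
tool_rot: [1.795, 2.126, -0.398]
contact_force: [-1.8, 2.0, 6.0]
opening: 0.0094
grip_force: 68.9
```

Run:
```python
from h import *
o=ctrl.get_obs();print(o)
Rt=R.from_rotvec(o['tool_rot']);print(Rt.as_matrix(), (pose(YB,25).inv()*Rt).magnitude())
```

```text
{'t': 3.45, 'q': array([-0.46906419,  0.12389792,  1.84469062, -0.43090739,  0.94945476,
       -0.42366072]), 'dq': array([ 9.12259529e-04, -3.04629391e-05, -8.82481421e-04, -8.31080425e-04,
       -1.96976995e-04, -2.36053030e-04]), 'effort': array([-1.23704731e+00, -3.50405073e+01, -3.09824395e+01, -9.47367512e-01,
       -7.77444709e-01, -1.21694047e-03]), 'tool_pos': array([ 0.5685622 , -0.31137666,  0.08324573]), 'tool_rot': array([ 1.79456077,  2.12589295, -0.39825247]), 'contact_force': array([-1.78713304,  2.01690547,  5.95753522]), 'wrist_torque': array([ 0.24245615,  0.16917875, -0.06086434]), 'grip_force': 68.8642430305481, 'opening': 0.009424856303131656}
[[-1.52356670e-01  9.85850493e-01  6.99017266e-02]
 [ 8.93699402e-01  1.67624371e-01 -4.16177184e-01]
 [-4.22005715e-01 -9.36238538e-04 -9.06592687e-01]] 0.002856626612172593
```

Gripped. Now lift the pin straight out.

Emit:
step_arm --targets '[{"travel": [0,0,0.025],"angular": [0,0,0],"gripper": 0},{"travel": [0,0,0.05],"angular": [0,0,0],"gripper": 0},{"travel": [0,0,0.075],"angular": [0,0,0],"gripper": 0},{"travel": [0,0,0.1],"angular": [0,0,0],"gripper": 0},{"travel": [0,0,0.125],"angular": [0,0,0],"gripper": 0},{"travel": [0,0,0.15],"angular": [0,0,0],"gripper": 0},{"travel": [0,0,0.15],"angular": [0,0,0],"gripper": 0}]'

```text
t: 4.15
tool_pos: [0.569, -0.3122, 0.1754]
tool_rot: [1.794, 2.123, -0.397]
contact_force: [-0.3, -0.9, -1.3]
opening: 0.009
grip_force: 69.1
```

```bash
cat >> h.py <<'E'
EYE=np.array([.4935,-.1535,.081]);YS=.4
TG=np.array([.56856,-.31138,.08325]);RG=R.from_rotvec([1.79456,2.12589,-.39825])
# pin frame in tool: pin x = tool y, tilt 25 deg
RTP=pose(0,25).inv(); PTP=RG.inv().apply(PIN0-TG); PTP[1]=0
def tool_for(pinpos,Rpin):
    Rt=Rpin*RTP.inv(); return pinpos-Rt.apply(PTP),Rt
def pin_now(o=None):
    o=o or ctrl.get_obs(); Rt=R.from_rotvec(o['tool_rot']); return o['tool_pos']+Rt.apply(PTP),Rt*RTP
FS=lambda:R.from_euler('z',YS,degrees=True)
def pinrot(th): return FS()*R.from_euler('x',th,degrees=True)
TIP=np.array([0,-.0296,-.0483]);CC=np.array([0,-.045,-.006])
def tip_at(th,off): # tip centre at eye+off (stand axes)
    Rp=pinrot(th); return tool_for(EYE+FS().apply(off)-Rp.apply(TIP),Rp)
def arc(th,off=(0,0,0)):
    Rp=pinrot(th); return tool_for(EYE+FS().apply(CC+np.array(off))-Rp.apply(CC),Rp)
E
python3 - <<'E'
from h import *
print(PTP); o=ctrl.get_obs();print(o['tool_pos'],o['contact_force'],o['opening'])
for th in(35,70):
    p,Rt=tip_at(th,[0,0,.06]);print(th,p,delta(p,Rt),Rt.apply([0,0,1]))
E
```

```text
[-0.001657    0.          0.01979861]
[ 0.56901364 -0.31219902  0.17542273] [-0.25807046 -0.86260368 -1.30114453] 0.009038616718302162
35 [ 0.49353674 -0.15876288  0.21732846] (array([-0.1258,  0.2557,  0.0698]), array([ 0.7772,  0.0701, -0.198 ])) [-0.00121228  0.17364395 -0.98480775]
70 [ 0.49383574 -0.20159024  0.20050588] (array([-0.1253,  0.1843,  0.0418]), array([ 1.5527,  0.138 , -0.1776])) [-0.0049365   0.70708955 -0.70710678]
```

Emit:
step_arm --targets '[{"travel": [-0.03,0.06,0.07],"angular": [0.15,0.014,-0.04],"gripper": 0},{"travel": [-0.06,0.12,0.07],"angular": [0.31,0.028,-0.08],"gripper": 0},{"travel": [-0.09,0.18,0.07],"angular": [0.47,0.042,-0.12],"gripper": 0},{"travel": [-0.126,0.22,0.07],"angular": [0.62,0.056,-0.16],"gripper": 0},{"travel": [-0.126,0.256,0.07],"angular": [0.777,0.07,-0.198],"gripper": 0},{"travel": [-0.126,0.256,0.07],"angular": [0.777,0.07,-0.198],"gripper": 0}]'

```text
t: 4.75
tool_pos: [0.4912, -0.158, 0.2124]
tool_rot: [-2.117, -2.133, -0.184]
contact_force: [-1.1, -0.4, 0.0]
opening: 0.0093
grip_force: 69.1
```

Run:
```python
from h import *
o=ctrl.get_obs();print(o['q'])
p,Rt=tip_at(70,[0,0,.06]);print(p,delta(p,Rt))
```

```text
[-0.53786913 -0.14840912  1.84640284  0.15004127  1.54180417 -0.55736554]
[ 0.49383574 -0.20159024  0.20050588] (array([ 0.0044, -0.0727, -0.0198]), array([ 7.723e-01, -4.000e-04, -3.500e-03]))
```

Emit:
step_arm --targets '[{"travel": [0.001,-0.02,0],"angular": [0.15,0,0],"gripper": 0},{"travel": [0.002,-0.035,0],"angular": [0.31,0,0],"gripper": 0},{"travel": [0.003,-0.05,-0.01],"angular": [0.46,0,0],"gripper": 0},{"travel": [0.004,-0.065,-0.02],"angular": [0.62,0,-0.003],"gripper": 0},{"travel": [0.004,-0.073,-0.02],"angular": [0.772,0,-0.003],"gripper": 0},{"travel": [0.004,-0.073,-0.02],"angular": [0.772,0,-0.003],"gripper": 0},{"travel": [0.004,-0.073,-0.02],"angular": [0.772,0,-0.003],"gripper": 0}]'

```text
t: 5.45
tool_pos: [0.4942, -0.2018, 0.2002]
tool_rot: [-1.755, -1.767, -0.724]
contact_force: [-0.2, 0.6, 0.1]
opening: 0.0089
grip_force: 69.2
```

Run:
```python
from h import *
o=ctrl.get_obs();print(o['q'],o['tool_pos'])
P,Rp=pin_now(o);tip=P+Rp.apply(TIP);print('pred tip',tip)
for n in('wrist','side','top'):
    d=grab(n);print(n,'tip',proj(d,tip),'origin',proj(d,P),'eye',proj(d,EYE))
w=load('wrist')['img'];s=load('side')['img'];t=load('top')['img']
d=load('side');u,v=proj(d,EYE).astype(int)
a=cv2.resize(s[v-50:v+25,u-40:u+35],(400,400),interpolation=cv2.INTER_CUBIC); print('side off',u-40,v-50)
d=load('top');u,v=proj(d,EYE).astype(int)
b=cv2.resize(t[v-20:v+20,u-20:u+20],(200,200),interpolation=cv2.INTER_CUBIC);print('top off',u-20,v-20)
W=cv2.resize(w,(400,300))
o=np.zeros((600,800,3),'u1');o[:400,:400]=a;o[400:,:200]=b;o[:300,400:]=W
u,v=proj(load('wrist'),EYE).astype(int);u0=max(0,min(540,u-50));v0=max(0,min(405,v-37));print('w off',u0,v0)
o[300:,400:]=cv2.resize(w[v0:v0+75,u0:u0+100],(400,300),interpolation=cv2.INTER_CUBIC)
cv2.imwrite('pics/c4.png',o[:,:,::-1])
```

```text
[-0.79454048  0.16939247  1.68031717  0.53811795  1.86690724 -0.79688203] [ 0.49419418 -0.20184193  0.20015382]
pred tip [ 0.49384247 -0.15393084  0.1405037 ]
wrist tip [321.06790596 265.59124047] origin [321.02683546 296.92222782] eye [320.66221972 296.54037516]
side tip [311.48715665 255.43487462] origin [314.9383995  245.84967603] eye [310.98870842 279.73458029]
top tip [363.09111919 237.97811386] origin [379.73486845 235.48477855] eye [361.18367514 240.75881541]
side off 270 229
top off 341 220
w off 270 259
```

View pics/c4.png

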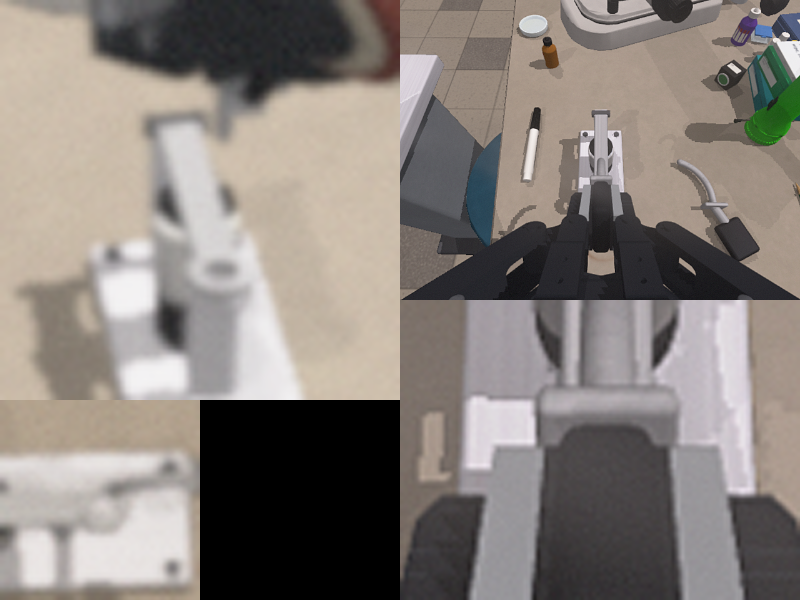

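The composite shows the side view with the shank tip hanging above the eye: tip at about (312,254), eye hole at about (311.4,279). Relative x agrees to about 0.2 mm, so I'll go lower and check tip against eye directly.

Emit:
step_arm --targets '[{"travel": [0,0,-0.02],"angular": [0,0,0],"gripper": 0},{"travel": [0,0,-0.04],"angular": [0,0,0],"gripper": 0},{"travel": [0,0,-0.06],"angular": [0,0,0],"gripper": 0},{"travel": [0,0,-0.073],"angular": [0,0,0],"gripper": 0},{"travel": [0,0,-0.073],"angular": [0,0,0],"gripper": 0},{"travel": [0,0,-0.073],"angular": [0,0,0],"gripper": 0}]'

```text
t: 6.2
tool_pos: [0.4942, -0.2014, 0.1572]
tool_rot: [-1.753, -1.767, -0.727]
contact_force: [-0.8, -0.6, -1.2]
opening: 0.0092
grip_force: 69.2
```

Run:
```python
from h import *
o=ctrl.get_obs();P,Rp=pin_now(o);tip=P+Rp.apply(TIP);print(o['tool_pos'],'pred tip-eye',tip-EYE)
ims=[grab('side')['img'].astype(float) for _ in range(6)]
d=load('side');s=np.mean(ims,0).clip(0,255).astype('u1');cv2.imwrite('pics/side_avg.png',s[:,:,::-1])
bot=tip+Rp.apply([0,-.0033,-.0012]);print('tip',proj(d,tip),'bottom',proj(d,tip-[0,0,.0035]),'shank 15mm up',proj(d,P+Rp.apply([0,-.045+.045*np.cos(.9),-.006-.045*np.sin(.9)])),'eye',proj(d,EYE))
c=s[240:300,281:341];c=cv2.resize(c,(600,600),interpolation=cv2.INTER_CUBIC)
cv2.imwrite('pics/c5.png',cv2.convertScaleAbs(c,alpha=1.1)[:,:,::-1])
```

```text
[ 0.49423524 -0.20137323  0.15720536] pred tip-eye [0.00045228 0.00019825 0.01668406]
tip [311.27385727 272.96723266] bottom [311.25661589 274.38032684] shank 15mm up [311.53352914 267.82659935] eye [310.98870842 279.73458029]
```

View pics/c5.png

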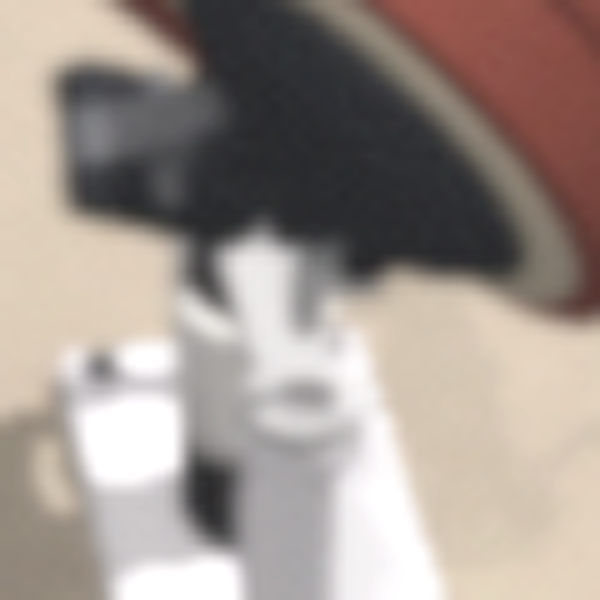

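The side crop (10x, offset 281,240) shows the tip end at about (318,345) and the eye hole at about (308,393). Relative x is good to about 1 mm, but y is less certain. I'll cross-check the eye y against the stand base using the earlier wrist view.

Run:
```python
from h import *
# camera in tool frame from the present wrist view
o=ctrl.get_obs();d=ctrl.get_image('wrist')
Rc=R.from_rotvec(d['rvec']);c=-Rc.inv().apply(d['tvec']);Rt=R.from_rotvec(o['tool_rot'])
ct=Rt.inv().apply(c-o['tool_pos']);Rct=Rc*Rt
print(ct)
M=np.array([[-.194076,.980986,-.000179],[.980986,.194076,.000146],[.000178,-.000148,-1]]);R0=R.from_matrix(M);p0=np.array([.564932,-.304215,.303146])
Rw=Rct*R0.inv();cw=p0+R0.apply(ct)
D=dict(d,rvec=Rw.as_rotvec(),tvec=-Rw.apply(cw))
E_=lambda x,y:(230+(x+.5)/3-.5,(y+.5)/3-.5)
print('hole',onz(D,E_(131,34.5),.081))
for q in[(243,77),(306,88)]:print('corner',onz(D,q,.008))
print('hole px',proj(D,EYE),'corners for eye',[proj(D,[EYE[0]+sx*.035,EYE[1]-.05,.008]) for sx in(-1,1)])
# side view: base near/far edge and lug outline columns
s=cv2.imread('pics/side_avg.png').mean(2);print(np.round(s[262:300:1,311:313].mean(1)))
S=load('side');print('side base near mid for eye',proj(S,EYE+[0,-.05,-.073]),'far',proj(S,EYE+[0,.125,-.073]))
```

```text
[ 7.86770471e-02  1.06807280e-04 -1.44293029e-01]
hole [ 0.49409558 -0.15212373  0.081     ]
corner [ 0.46123433 -0.20377683  0.008     ]
corner [ 0.52825683 -0.20154539  0.008     ]
hole px [272.37430657  12.83729111] corners for eye [array([240.45390058,  76.17614763]), array([305.89052027,  89.98417358])]
[ 42.  52.  80. 106. 120. 126. 129. 132. 136. 142. 154. 179. 202. 212.
 211. 194. 160. 143. 157. 182. 190. 171. 149. 149. 154. 151. 150. 153.
 154. 154. 154. 155. 155. 156. 156. 156. 157. 156.]
side base near mid for eye [314.64861595 323.25357771] far [301.89203507 273.62673824]
```

Run:
```python
from h import *
s=cv2.imread('pics/side_avg.png').mean(2)
for r in list(range(262,287)): print(r,*np.round(s[r,302:324]).astype(int))
```

```text
262 40 41 47 59 79 85 67 47 41 41 43 41 41 41 40 41 40 39 40 41 41 42
263 49 60 77 100 123 124 98 69 57 53 50 50 51 47 41 40 41 39 42 40 40 42
264 77 106 131 156 172 169 147 120 102 84 75 73 68 56 45 40 40 40 39 40 40 41
265 105 149 180 197 202 200 189 169 143 114 97 94 83 62 45 40 38 44 46 48 46 43
266 110 161 196 211 212 210 204 189 158 126 113 106 91 68 45 41 48 66 82 85 77 67
267 100 152 193 211 213 213 207 189 158 130 123 119 107 86 68 66 81 106 127 132 124 113
268 88 136 183 207 213 213 207 188 155 130 128 132 128 116 105 104 118 140 157 162 161 155
269 90 123 173 204 213 213 207 187 154 130 134 149 156 148 142 142 148 159 169 173 175 174
270 125 126 164 197 211 213 209 187 152 131 142 169 183 176 169 168 168 171 175 176 177 179
271 179 161 167 193 210 214 210 190 157 136 148 176 191 186 181 179 178 179 178 178 177 179
272 205 195 184 191 208 214 210 195 167 149 158 178 187 192 194 189 186 182 180 179 177 178
273 193 195 188 189 205 212 213 205 187 175 182 190 189 202 211 200 190 183 180 179 178 178
274 165 169 169 178 198 212 214 212 206 202 202 197 191 208 218 207 191 183 180
[... 414 characters left out ...]
59 147 142 144 156 184 212 222 223 216 194 180 178 178 179
280 148 149 150 151 161 173 178 171 164 159 156 164 187 209 217 218 215 196 182 178 178 179
281 147 150 146 151 166 186 194 191 185 182 181 182 191 199 205 214 220 212 191 179 178 178
282 146 149 148 148 158 175 186 191 191 191 189 185 184 183 190 210 225 223 201 182 178 179
283 141 147 149 149 146 151 157 166 170 172 170 167 167 172 184 208 225 225 205 184 180 179
284 132 139 145 147 146 143 142 142 143 148 150 155 166 176 188 211 226 227 212 190 180 179
285 110 121 130 140 147 150 147 144 142 144 153 165 177 186 197 215 226 229 220 197 182 178
286 78 91 109 131 146 151 151 150 150 152 156 165 176 191 208 219 227 230 224 204 185 181
```

```bash
sed -i 's/^EYE=.*/EYE=np.array([.4941,-.1526,.081]);YS=.4/' h.py
python3 - <<'E'
from h import *
for z in(.008,.0,-.006):print(z,delta(*tip_at(70,[0,0,z])))
E
```

```text
0.008 (array([-0.0001,  0.0016, -0.0156]), array([ 0.002 ,  0.003 , -0.0007]))
0.0 (array([-0.0001,  0.0016, -0.029 ]), array([ 0.002 ,  0.003 , -0.0007]))
-0.006 (array([-0.0001,  0.0016, -0.039 ]), array([ 0.002 ,  0.003 , -0.0007]))
```

Emit:
step_arm --targets '[{"travel": [0,0.0016,-0.008],"angular": [0.002,0.003,0],"gripper": 0},{"travel": [0,0.0016,-0.014],"angular": [0.002,0.003,0],"gripper": 0},{"travel": [0,0.0016,-0.018],"angular": [0.002,0.003,0],"gripper": 0},{"travel": [0,0.0016,-0.022],"angular": [0.002,0.003,0],"gripper": 0},{"travel": [0,0.0016,-0.026],"angular": [0.002,0.003,0],"gripper": 0},{"travel": [0,0.0016,-0.029],"angular": [0.002,0.003,0],"gripper": 0},{"travel": [0,0.0016,-0.029],"angular": [0.002,0.003,0],"gripper": 0}]'

```text
t: 7.25
tool_pos: [0.4942, -0.2004, 0.1398]
tool_rot: [-1.752, -1.764, -0.726]
contact_force: [1.2, -0.4, -1.3]
opening: 0.0092
grip_force: 69.2
```

Run:
```python
from h import *
o=ctrl.get_obs();P,Rp=pin_now(o);print(P+Rp.apply(TIP)-EYE,o['contact_force'],o['wrist_torque'],o['q'])
```

```text
[-0.00031296  0.00034816 -0.00066149] [ 1.17904609 -0.37708347 -1.30894118] [-0.47650047  0.02459859  0.00205922] [-0.79351028  0.2385162   1.71224369  0.52746083  1.78281592 -0.848038  ]
```

No contact and the tip is inside the hole. Computing the arc rows.

Run:
```python
from h import *
print(delta(*tip_at(70,[0,0,-.006])))
for th in range(70,34,-5):print(th,*delta(*arc(th)))
```

```text
(array([ 0.0004, -0.0005, -0.0088]), array([-0.0012, -0.0012, -0.0008]))
70 [ 0.0004 -0.0005 -0.0088] [-0.0012 -0.0012 -0.0008]
65 [ 0.0003  0.0082 -0.0087] [-0.1123 -0.002  -0.0007]
60 [ 0.0003  0.0168 -0.0094] [-0.2234 -0.0028 -0.0007]
55 [ 0.0002  0.0254 -0.0109] [-0.3345 -0.0036 -0.0006]
50 [ 0.0001  0.0338 -0.013 ] [-0.4456 -0.0044 -0.0005]
45 [ 0.0001  0.0419 -0.0159] [-5.567e-01 -5.200e-03 -5.000e-04]
40 [ 0.      0.0498 -0.0195] [-6.678e-01 -6.000e-03 -4.000e-04]
35 [-0.      0.0574 -0.0238] [-7.789e-01 -6.800e-03 -4.000e-04]
```

Emit:
step_arm --targets '[{"travel": [0,0,-0.005],"angular": [0,-0.001,0],"gripper": 0},{"travel": [0,0,-0.0088],"angular": [0,-0.001,0],"gripper": 0},{"travel": [0,0,-0.0088],"angular": [0,-0.001,0],"gripper": 0},{"travel": [0.0003,0.0038,-0.0088],"angular": [-0.056,-0.0015,0],"gripper": 0},{"travel": [0.0003,0.0082,-0.0087],"angular": [-0.112,-0.002,0],"gripper": 0},{"travel": [0.0003,0.0125,-0.009],"angular": [-0.168,-0.0025,0],"gripper": 0},{"travel": [0.0003,0.0168,-0.0094],"angular": [-0.223,-0.003,0],"gripper": 0},{"travel": [0.0003,0.0168,-0.0094],"angular": [-0.223,-0.003,0],"gripper": 0},{"travel": [0.0003,0.0168,-0.0094],"angular": [-0.223,-0.003,0],"gripper": 0}]'

```text
t: 8.15
tool_pos: [0.4946, -0.19, 0.1349]
tool_rot: [-1.864, -1.881, -0.588]
contact_force: [1.0, 0.3, -0.5]
opening: 0.0095
grip_force: 69.1
```

```bash
cat >> h.py <<'E'
def rep(*ths,off=(0,0,0)):
    o=ctrl.get_obs();P,Rp=pin_now(o);rel=FS().inv()*Rp
    th=rel.as_euler('xyz',degrees=True);C=FS().inv().apply(P+Rp.apply(CC)-EYE)-CC
    print('th',th.round(2),'C err mm',(C*1e3).round(2),'F',o['contact_force'].round(1),'T',o['wrist_torque'].round(2),'op',o['opening'].round(4),'t',o['t'])
    for t in ths:print(t,*delta(*arc(t,off)))
E
python3 -c "
from h import *
rep(*range(60,24,-5))"
```

```text
Traceback (most recent call last):
  File "h.py", line 43, in rep
    print('th',th.round(2),'C err mm',(C*1e3).round(2),'F',o['contact_force'].round(1),'T',o['wrist_torque'].round(2),'op',o['opening'].round(4),'t',o['t'])
                                                                                                                           ^^^^^^^^^^^^^^^^^^
AttributeError: 'float' object has no attribute 'round'
```

```bash
sed -i "s/o\['opening'\].round(4)/round(o['opening'],4)/" h.py
python3 -c "
from h import *
rep(*range(60,24,-5))"
```

```text
th [59.95 -0.06  0.08] C err mm [0.27 0.25 0.73] F [ 1.   0.3 -0.5] T [-0.36  0.02 -0.03] op 0.0095 t 8.15
60 [-0.0003 -0.0005 -0.0012] [ 0.001   0.0013 -0.0017]
55 [-0.0004  0.0081 -0.0026] [-0.1101  0.0005 -0.0018]
50 [-0.0004  0.0164 -0.0048] [-0.2212 -0.0004 -0.0018]
45 [-0.0005  0.0246 -0.0077] [-0.3323 -0.0012 -0.0019]
40 [-0.0006  0.0325 -0.0113] [-0.4434 -0.0021 -0.0019]
35 [-0.0006  0.04   -0.0156] [-0.5545 -0.0029 -0.002 ]
30 [-0.0007  0.0472 -0.0205] [-0.6656 -0.0038 -0.002 ]
25 [-0.0007  0.0538 -0.026 ] [-0.7767 -0.0047 -0.0021]
```

Emit:
step_arm --targets '[{"travel": [-0.0003,0.004,-0.002],"angular": [-0.055,0,-0.002],"gripper": 0},{"travel": [-0.0004,0.0081,-0.0026],"angular": [-0.11,0,-0.002],"gripper": 0},{"travel": [-0.0004,0.0123,-0.0037],"angular": [-0.166,0,-0.002],"gripper": 0},{"travel": [-0.0004,0.0164,-0.0048],"angular": [-0.221,0,-0.002],"gripper": 0},{"travel": [-0.0005,0.0205,-0.0062],"angular": [-0.277,-0.001,-0.002],"gripper": 0},{"travel": [-0.0005,0.0246,-0.0077],"angular": [-0.332,-0.001,-0.002],"gripper": 0},{"travel": [-0.0005,0.0246,-0.0077],"angular": [-0.332,-0.001,-0.002],"gripper": 0},{"travel": [-0.0005,0.0246,-0.0077],"angular": [-0.332,-0.001,-0.002],"gripper": 0}]'

```text
t: 8.95
tool_pos: [0.4942, -0.1753, 0.1299]
tool_rot: [-2.024, -2.037, -0.357]
contact_force: [0.0, 0.1, -0.7]
opening: 0.0089
grip_force: 69.1
```

```bash
python3 -c "
from h import *
rep(*range(45,9,-5))"
```

```text
th [ 4.504e+01  2.000e-02 -1.000e-02] C err mm [-0.07 -0.01 -0.31] F [ 0.   0.1 -0.7] T [-0.25 -0.01  0.04] op 0.0089 t 8.95
45 [0.0001 0.0001 0.0005] [-0.0009 -0.0005  0.0003]
40 [ 0.      0.008  -0.0031] [-0.112  -0.0012  0.0003]
35 [-0.      0.0155 -0.0074] [-0.2231 -0.002   0.0004]
30 [-0.0001  0.0226 -0.0123] [-0.3342 -0.0027  0.0004]
25 [-0.0001  0.0293 -0.0178] [-4.453e-01 -3.500e-03  4.000e-04]
20 [-0.0002  0.0355 -0.0239] [-5.564e-01 -4.300e-03  4.000e-04]
15 [-0.0002  0.0411 -0.0305] [-6.675e-01 -5.000e-03  4.000e-04]
10 [-0.0003  0.0461 -0.0375] [-7.786e-01 -5.800e-03  5.000e-04]
```

Emit:
step_arm --targets '[{"travel": [0,0.004,-0.0012],"angular": [-0.056,0,0],"gripper": 0},{"travel": [0,0.008,-0.0031],"angular": [-0.112,-0.001,0],"gripper": 0},{"travel": [0,0.0118,-0.0052],"angular": [-0.167,-0.002,0],"gripper": 0},{"travel": [0,0.0155,-0.0074],"angular": [-0.223,-0.002,0],"gripper": 0},{"travel": [0,0.0191,-0.0098],"angular": [-0.279,-0.002,0],"gripper": 0},{"travel": [0,0.0226,-0.0123],"angular": [-0.334,-0.003,0],"gripper": 0},{"travel": [0,0.026,-0.015],"angular": [-0.39,-0.003,0],"gripper": 0},{"travel": [0,0.0293,-0.0178],"angular": [-0.445,-0.0035,0],"gripper": 0},{"travel": [0,0.0293,-0.0178],"angular": [-0.445,-0.0035,0],"gripper": 0},{"travel": [0,0.0293,-0.0178],"angular": [-0.445,-0.0035,0],"gripper": 0}]'

```text
t: 9.95
tool_pos: [0.4942, -0.1581, 0.1191]
tool_rot: [-2.214, -2.227, -0.001]
contact_force: [-0.6, 0.3, -0.4]
opening: 0.0093
grip_force: 69.1
```

```bash
python3 -c "
from h import *
rep(25,20,15,12,10,8,6,4,2,0)"
```

```text
th [ 2.508e+01  1.000e-02 -6.000e-02] C err mm [ 0.   -0.38 -0.23] F [-0.6  0.3 -0.4] T [ 0.01  0.02 -0.  ] op 0.0093 t 9.95
25 [-0.0001  0.0007  0.0003] [-0.0019 -0.0002  0.0012]
20 [-0.0001  0.0069 -0.0058] [-0.113  -0.0009  0.0013]
15 [-0.0002  0.0125 -0.0124] [-0.2241 -0.0016  0.0013]
12 [-0.0002  0.0156 -0.0166] [-0.2907 -0.0021  0.0013]
10 [-0.0002  0.0176 -0.0194] [-0.3352 -0.0024  0.0013]
8 [-0.0002  0.0194 -0.0224] [-0.3796 -0.0026  0.0013]
6 [-0.0002  0.0211 -0.0254] [-0.4241 -0.0029  0.0013]
4 [-0.0002  0.0228 -0.0284] [-0.4685 -0.0032  0.0013]
2 [-0.0003  0.0243 -0.0316] [-0.513  -0.0035  0.0013]
0 [-0.0003  0.0257 -0.0347] [-0.5574 -0.0038  0.0013]
```

Emit:
step_arm --targets '[{"travel": [0,0.0038,-0.0027],"angular": [-0.057,0,0.001],"gripper": 0},{"travel": [0,0.0069,-0.0058],"angular": [-0.113,-0.001,0.001],"gripper": 0},{"travel": [-0.0002,0.0098,-0.009],"angular": [-0.168,-0.001,0.001],"gripper": 0},{"travel": [-0.0002,0.0125,-0.0124],"angular": [-0.224,-0.002,0.001],"gripper": 0},{"travel": [-0.0002,0.0156,-0.0166],"angular": [-0.29,-0.002,0.001],"gripper": 0},{"travel": [-0.0002,0.0176,-0.0194],"angular": [-0.335,-0.002,0.001],"gripper": 0},{"travel": [-0.0002,0.0194,-0.0224],"angular": [-0.38,-0.003,0.001],"gripper": 0},{"travel": [-0.0002,0.0194,-0.0224],"angular": [-0.38,-0.003,0.001],"gripper": 0},{"travel": [-0.0002,0.0194,-0.0224],"angular": [-0.38,-0.003,0.001],"gripper": 0}]'

```text
t: 10.85
tool_pos: [0.4941, -0.1467, 0.1057]
tool_rot: [2.055, 2.068, -0.307]
contact_force: [0.6, 0.3, -0.6]
opening: 0.0089
grip_force: 69.1
```

```bash
python3 -c "
from h import *
rep(8,6,4,2,0)
rep(0,off=(0,0,.002))"
```

```text
th [ 7.99 -0.02 -0.03] C err mm [ 0.06 -0.23  0.09] F [ 0.6  0.3 -0.6] T [ 0.18 -0.01  0.04] op 0.0089 t 10.85
8 [-0.0001  0.0004 -0.0001] [0.0002 0.0005 0.0008]
6 [-0.0002  0.0021 -0.0031] [-0.0442  0.0002  0.0008]
4 [-0.0002  0.0037 -0.0062] [-0.0887 -0.0001  0.0007]
2 [-0.0002  0.0052 -0.0093] [-0.1331 -0.0004  0.0007]
0 [-0.0002  0.0067 -0.0125] [-0.1776 -0.0007  0.0007]
th [ 7.99 -0.02 -0.03] C err mm [ 0.06 -0.23  0.09] F [ 0.6  0.3 -0.6] T [ 0.18 -0.01  0.04] op 0.0089 t 10.85
0 [-0.0002  0.0067 -0.0091] [-0.1776 -0.0007  0.0007]
```

Emit:
step_arm --targets '[{"travel": [-0.0002,0.0021,-0.0028],"angular": [-0.044,0,0.0008],"gripper": 0},{"travel": [-0.0002,0.0037,-0.0052],"angular": [-0.089,0,0.0008],"gripper": 0},{"travel": [-0.0002,0.0052,-0.0075],"angular": [-0.133,0,0.0008],"gripper": 0},{"travel": [-0.0002,0.0067,-0.01],"angular": [-0.178,0,0.0008],"gripper": 0},{"travel": [-0.0002,0.0067,-0.01],"angular": [-0.178,0,0.0008],"gripper": 0},{"travel": [-0.0002,0.0067,-0.01],"angular": [-0.178,0,0.0008],"gripper": 0}]'

```text
t: 11.45
tool_pos: [0.4941, -0.1427, 0.0999]
tool_rot: [1.972, 1.986, -0.438]
contact_force: [0.9, -0.1, -0.5]
opening: 0.0091
grip_force: 69.1
```

```bash
python3 -c "
from h import *
rep(0)"
```

```text
th [-0.02  0.02  0.  ] C err mm [ 0.08 -0.01  1.69] F [ 0.9 -0.1 -0.5] T [ 0.29 -0.01  0.03] op 0.0091 t 11.45
0 [-0.0001 -0.     -0.0028] [ 0.0005 -0.0004 -0.0001]
```

Now lower in small steps and watch for contact.

Emit:
step_arm --targets '[{"travel": [0,0,-0.0014],"angular": [0,0,0],"gripper": 0},{"travel": [0,0,-0.0028],"angular": [0,0,0],"gripper": 0},{"travel": [0,0,-0.0028],"angular": [0,0,0],"gripper": 0},{"travel": [0,0,-0.0028],"angular": [0,0,0],"gripper": 0}]'

```text
t: 11.85
tool_pos: [0.4941, -0.1426, 0.0982]
tool_rot: [1.971, 1.986, -0.439]
contact_force: [-0.4, -1.3, 0.3]
opening: 0.009
grip_force: 69.4
```

Emit:
step_arm --targets '[{"travel": [0,0,-0.001],"angular": [0,0,0],"gripper": 0},{"travel": [0,0,-0.001],"angular": [0,0,0],"gripper": 0},{"travel": [0,0,-0.001],"angular": [0,0,0],"gripper": 0}]'

```text
t: 12.15
tool_pos: [0.4941, -0.1426, 0.0982]
tool_rot: [1.971, 1.985, -0.439]
contact_force: [-3.7, 0.1, 5.2]
opening: 0.0094
grip_force: 70.0
```

```bash
python3 -c "
from h import *
rep(0)"
```

```text
th [-0.12  0.01  0.02] C err mm [0.11 0.07 0.08] F [-3.7  0.1  5.2] T [-0.1   0.55 -0.2 ] op 0.0094 t 12.15
0 [-0.0002 -0.0002  0.0001] [ 0.0028 -0.0003 -0.0005]
```

Contact came at the predicted height with Fz about 5 N. Releasing and backing out along the tab axis.

Emit:
step_arm --targets '[{"travel": [0,0,0],"angular": [0,0,0],"gripper": 0.15},{"travel": [0,0,0],"angular": [0,0,0],"gripper": 0.3},{"travel": [0,0,0],"angular": [0,0,0],"gripper": 0.4},{"travel": [0,0,0],"angular": [0,0,0],"gripper": 0.4},{"travel": [0,0,0],"angular": [0,0,0],"gripper": 0.4},{"travel": [0,0,0],"angular": [0,0,0],"gripper": 0.4}]'

```text
t: 12.75
tool_pos: [0.494, -0.1424, 0.0974]
tool_rot: [1.971, 1.986, -0.439]
contact_force: [0.7, 0.4, 0.3]
opening: 0.0339
grip_force: 0.0
```

Emit:
step_arm --targets '[{"travel": [0,0.01,0.022],"angular": [0,0,0],"gripper": 0.4},{"travel": [0,0.025,0.054],"angular": [0,0,0],"gripper": 0.4},{"travel": [0,0.045,0.096],"angular": [0,0,0],"gripper": 0.4},{"travel": [0,0.07,0.15],"angular": [0,0,0],"gripper": 0.4},{"travel": [0,0.1,0.21],"angular": [0,0,0],"gripper": 0.4},{"travel": [0,0.1,0.21],"angular": [0,0,0],"gripper": 0.4},{"travel": [0,0.1,0.21],"angular": [0,0,0],"gripper": 0.4}]'

```text
t: 13.45
tool_pos: [0.4948, -0.0818, 0.2256]
tool_rot: [1.969, 1.985, -0.435]
contact_force: [-0.5, 0.4, -0.4]
opening: 0.0341
grip_force: 0.0
```

```bash
python3 -c "
from h import *
o=ctrl.get_obs();print(o['t'],o['tool_pos'],o['contact_force'])
d=grab('wrist');s=grab('side')
u,v=map(int,proj(d,EYE));print('wrist eye',u,v,'origin->tabtop',proj(d,EYE+[0,.0237,.0507]))
us,vs=map(int,proj(s,EYE))
v0=max(0,min(v-80,320));u0=max(0,min(u-80,480))
a=cv2.resize(d['img'][v0:v0+160,u0:u0+160],(400,400));b=cv2.resize(s['img'][vs-50:vs+50,us-50:us+50],(400,400),interpolation=cv2.INTER_CUBIC)
cv2.imwrite('pics/c6.png',np.hstack([a,b])[:,:,::-1]);print(u0,v0,us-50,vs-50)
"
```

```text
13.45 [ 0.49479183 -0.08182551  0.22557395] [-0.47213192  0.37914755 -0.35330604]
wrist eye 319 219 origin->tabtop [319.09276789 240.40246048]
239 139 261 229
```

View pics/c6.png

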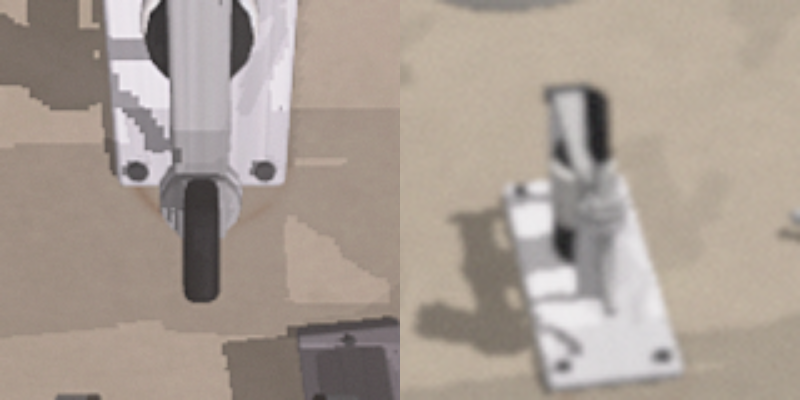

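The pin stands upright in the eye, with the tab at (319,235) where I predicted it. Its shank comes out below the eye towards the stand's -y, and the gripper is well clear. Handing in.

```bash
python3 -c "
from station import ctrl
print(ctrl.finish_job())"
```

```text
the job is handed in; nothing more can be done
None
```

The locking pin is threaded through the strap's eye, its flange met the eye at the expected height, and it stood upright after I let go; I handed the job in at about 13.5 s, and no verdict was returned.

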